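# Close the glaze tub and hold its tilting cradle upright on the kickstand

### The job

The glaze tub sits in a tilting cradle that is tipped forward, with its lid lying crooked. Press the lid down until it is seated flat on the rim all round, then flip the cradle's kickstand over the top and all the way down behind, and take the grab bar and swing the cradle back upright until the kickstand's foot stands firmly on the base board. The cradle is front-heavy and would tip forward again, so finish while still holding the grab bar, with the cradle upright on its foot; do not tip the cradle backward past upright and leave the other pottery alone.

Things in the scene. Friction and masses are not known exactly. Their poses are not given: they have to be found in the camera images.
- base: Plywood board fixed to the table, 280 x 300 x 12 mm. Origin on its underside; the board reaches 125 mm to -x, 155 mm to +x, 150 mm to each side. Its +x points to the cradle's rear (away from the robot, turned by its yaw), -x is the front, z up. The cradle's hinge line runs along y at x = 20, z = 55 mm in this frame.
- cradle (a joint): Tilt of the cradle about its hinge line (rad): 0 upright, positive tipped to the front (base -x). Front-heavy: lies at 0.30 on its bumper until raised (3 to 5 N at the grab bar). With the kickstand down the foot meets the board at 0; without it the cradle falls on backward to -0.35. Upright, the tub's axis is at base x = -15 mm, the lid's top at z = 155 mm.
- grab_bar: Round steel grip bar (its sleeve turns freely), 14 mm thick, 100 mm long along base y, on two 12 mm uprights at its ends at the cradle's rear; origin at its middle. Upright it is 45 mm behind and 160 mm above the hinge line; it moves on an arc about that line. Can be pinched from above, fingers before and behind it, in its middle 70 mm; the lid's rear edge is about 60 mm lower, 30 mm ahead.
- kickstand (a joint): Kickstand angle (rad). Pivot on the cradle's -y side, along y, 80 mm behind and 65 mm above the hinge line. 0 = stowed (start): leg up, leaning 0.20 to the front of the cradle. Grows as it swings over the top, rearward and down to its stop at 3.44, 0.10 past straight down. Under 1 N pushes it; past vertical it falls to the stop in 2 s, if the cradle is tipped forward.
- leg_mid (a point): Point half-way along the kickstand's leg, 49 mm from its pivot; the leg is a 12 mm steel rod, 130 mm to the -y side of the cradle's middle plane. At the start it leans about 0.5 rad from vertical towards the front; closed fingers can push it to the rear (base +x). Moves with the leg.
- foot: Rubber foot at the end of the kickstand's leg, a 20 mm ball, origin at its centre, 98.5 mm from the kickstand's pivot, in line with the leg. Stowed, it is the foremost and highest point of the leg, so fingers coming from the front meet it first.
- lid (a joint): Crookedness of the tub's lid (rad): 0 = seated level on the rim. Grey plastic disc, 104 mm across, 6 mm thick, on a white tub; its rear edge is already on the rim, the front stands proud (0.12 to 0.22 at the start). Stiff press fit that stays where it is left: about 4 N down near the front edge moves it, to a hard stop at 0.
- lid_press (a point): Point on the lid's top surface, 12 mm in from its front edge on the middle line: the place to press. Moves with the lid.
- mug: Terracotta mug, bystander, 80 mm wide, 85 mm high; origin under its centre.
- jar: White closed jar, bystander, 68 mm wide, 100 mm high; origin under its centre.
- bowl: Blue bowl, bystander, 110 mm wide, 50 mm high; origin under its centre.

How it is judged (in metres and radians):
On the way, in this order (a step that is already met when the one before it is completed fails the run):
1. the lid is pressed down level on the rim (value of joint lid below 0.03 rad), for 0.2 s.
2. the kickstand is flipped over the top and all the way down, the lid still seated (value of joint kickstand above 3.25 rad and value of joint lid below 0.03 rad), for 0.2 s.
At the end, for the whole second after the job is handed in: Lid seated level (within 0.03 rad), kickstand down over centre (joint above 3.25 rad), cradle upright within 0.06 rad and still, the foot pressing on the base board with more than 0.5 N, and the fingers still bearing on the grab bar with more than 0.8 N, all through the last second (all of step 2 and value of joint cradle between -0.06 and 0.06 rad and contact force between foot and base above 0.5 N and contact force between the fingers and grab_bar above 0.8 N and velocity of joint cradle between -0.05 and 0.05 rad/s); the arm keeps its last pose, push and grip.
It fails at once if the cradle is tipped backward past upright (value of joint cradle below -0.12 rad).
It fails at once if the mug, jar or bowl is disturbed (distance of any of mug, jar, bowl from where it was at the start of the episode above 0.03 m).
It also fails if it takes over 58 s, if anything falls off the work surface, if the arm or the gripper's body presses on something with over 40 N, if the wrist force passes 120 N, or if a joint passes its speed limit or range.

### The arm

A 6-joint arm with a two-finger parallel gripper is mounted at the origin on the work surface. World frame = base frame: x ahead of the robot, y to its left, z up, the work surface at z = 0. Lengths are in m, angles in degrees, forces in N, time in s.
With the tool pointing down it reaches from about 0.325 to 0.9 m from the base axis. Payload 6.1 kg.
Tool frame: the origin (TCP) lies midway between the tips of the shut fingers; the grasp point (between the pads) lies robot.grasp_offset behind it (robot.grasp_offset is the distance from the TCP to the grasp point, in m); z points along the fingers, y is the line along which they close (so a half turn about z gives the same grasp; the last joint's range is limited). The gripper opens to 87 mm and grips with 3 to 60 N. Pads are 19 mm wide; open, the fingers measure 117 mm over their backs; the gripper's body (75 mm by 190 mm) begins 51 mm behind the grasp point.
Start: joints at [65.541, 12.628, 87.462, -0, 79.91, -7.225], TCP at [0.185, 0.597, 0.223] pointing down, gripper open.
Joint ranges: [-170.65, 170.65], [-52.31, 119.04], [5.05, 147.46], [-71.25, 251.25], [11.57, 151.72], [-153.62, 153.62]. Speed limits (degrees/s): [147.25, 147.25, 172.46, 180, 180, 180].

### API

Orientations are given as [roll, pitch, yaw] about the fixed x, y, z axes, in that order (R = Rz(yaw) Ry(pitch) Rx(roll)).
In Python, from workcell import robot gives the robot as it stands. Calls block until the motion is done:
- robot.movep(position, orientation): joint-space move of the TCP to a pose.
- robot.line_to(position, ori=None, speed=0.15, stop_force=None): straight line of the TCP; ori=None keeps the orientation; speed is the mean speed in m/s. With stop_force (N) it stops when the force on the tool has changed by that much, and returns True; else False.
- robot.set_joints(angles): joint-space move.
- robot.release() and robot.gripper_close(effort=None): open the fingers fully, or close them until they stop; effort is the grip in N (None keeps the last).
- robot.sleep(seconds).
- robot.ik(position, orientation): joint angles nearest the present ones, or None.
- robot.read_camera(name): name is "scene" or "top"; returns the picture (420x560x3 uint8, red, green, blue); there is no depth.
- robot.get_calibration(name): a dict with "vertical_fov" (degrees; the focal length in pixels is half the picture's height over the tangent of half this angle, whatever the lens; pixels are square), "cx", "cy" (the principal point, pixels), "T" (4x4, takes a point from camera to world coordinates). Camera axes: x right, y down, z forward; pixel columns grow to the right and rows downward; lengths in m; the calibration is good to about 2 mm. A picture is of the moment at which its call begins. get_calibration takes no time and is no camera call.
A pose or a line that the arm cannot do raises robot.PlanningError and nothing moves.
- robot.job_done(): hands the job in; it is judged then, once.
Readings, each from a call of its own:
- robot.get_time_s(): time.
- robot.get_joint_positions(): joint angles.
- robot.get_qd(): joint speeds.
- robot.get_tau(): joint torques, N m.
- robot.get_ee_pos(): TCP position.
- robot.get_ee_rot(): TCP orientation.
- robot.get_wrist_force(): force on the tool from outside, world axes, zero at the start.
- robot.get_moment(): the same for the moment, N m.
- robot.get_width(): opening from 0.0 (shut) to 1.0 (fully open).
- robot.get_finger_force(): force on a finger pad.
Only numpy, scipy, OpenCV 4.12 (cv2) and the standard library are available. Lean on these libraries where they do the work, as an engineer would, in place of code of your own. Each camera call takes 0.05 s, during which the arm holds its last target. There are 200 camera calls.

## Working session

There is one attempt and no reset: what is moved stays moved. The work goes in short steps, each a Python script; the robot and the scene stay as the last script left them, time stands still between calls to the robot, and variables do not carry over. Pictures are saved under pics/ and viewed, at most 10 in all, crops included, and the job is handed in when it is done.

```bash
mkdir -p pics; python3 - <<'E'
from workcell import robot
import cv2
for n in("scene","top"):
    cv2.imwrite(f"pics/{n}0.png",robot.read_camera(n)[:,:,::-1])
    print(n,robot.get_calibration(n))
print(robot.grasp_offset,robot.get_ee_rot(),robot.get_time_s(),robot.get_wrist_force())
E
```

```text
scene {'vertical_fov': 56.8739950600685, 'cx': 273.342458943256, 'cy': 217.66578174035283, 'T': array([[-0.60514498,  0.52981816, -0.59421568,  1.25675048],
       [ 0.79611331,  0.4010628 , -0.45315806,  0.53480838],
       [-0.00177356, -0.74728934, -0.66449643,  0.9201179 ],
       [ 0.        ,  0.        ,  0.        ,  1.        ]])}
top {'vertical_fov': 49.399521933139944, 'cx': 279.1957518418656, 'cy': 207.51839036328101, 'T': array([[ 1.86657143e-02, -9.83864006e-01,  1.77941589e-01,
         3.13398799e-01],
       [-9.99825480e-01, -1.82298707e-02,  4.08416668e-03,
        -9.19185204e-03],
       [-7.74412418e-04, -1.77986769e-01, -9.84032576e-01,
         1.53244656e+00],
       [ 0.00000000e+00,  0.00000000e+00,  0.00000000e+00,
         1.00000000e+00]])}
0.0187 [-1.79899713e+02 -1.29620720e-02  1.62764855e+02] 0.1 [-0.12797506 -0.46264069 -0.40004182]
```

View pics/scene0.png

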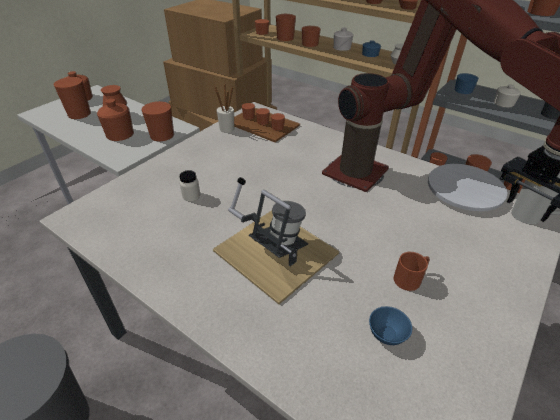

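View pics/top0.png

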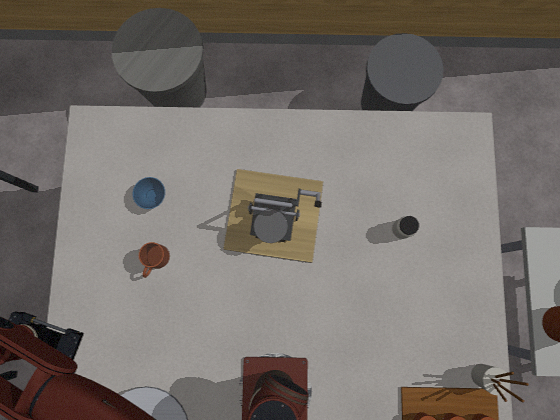

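The scene view shows the cradle on its board, with the foot near (240,181). The top view shows the board corners near (235,169), (323,181), (312,262) and (224,250), the lid near (270,226) and the foot near (318,204). Next I'll fit the board pose and overlay the model on enlarged crops.

```bash
cat > h.py <<'E'
from workcell import robot
import numpy as np, cv2
def cam(n):
    c=robot.get_calibration(n); f=210/np.tan(np.radians(c["vertical_fov"]/2))
    return f,c["cx"],c["cy"],np.array(c["T"])
def proj(n,P):
    f,cx,cy,T=cam(n); q=(np.atleast_2d(P)-T[:3,3])@T[:3,:3]
    return np.c_[cx+f*q[:,0]/q[:,2],cy+f*q[:,1]/q[:,2]]
def ray(n,u,v,z):
    f,cx,cy,T=cam(n); d=T[:3,:3]@[(u-cx)/f,(v-cy)/f,1]
    return T[:3,3]+d*(z-T[2,3])/d[2]
def b2w(pose,P):  # base frame -> world, pose = x,y,yaw(rad)
    x,y,a=pose; P=np.atleast_2d(P); c,s=np.cos(a),np.sin(a)
    return np.c_[x+c*P[:,0]-s*P[:,1],y+s*P[:,0]+c*P[:,1],P[:,2]]
def cradle(t,P):  # (behind,y,above) rel. hinge, upright -> base frame at tilt t (front +)
    P=np.atleast_2d(P); c,s=np.cos(t),np.sin(t)
    return np.c_[.02+c*P[:,0]-s*P[:,2],P[:,1],.055+s*P[:,0]+c*P[:,2]]
def leg(k,r): # kickstand point in cradle coords
    a=k-.2; return [-.0+.08+r*np.sin(a),-.13,.065+r*np.cos(a)]
E
cat > fit.py <<'E'
from h import *
from scipy.optimize import least_squares
C=np.array([[.155,.15,.012],[.155,-.15,.012],[-.125,-.15,.012],[-.125,.15,.012]])
px={}
for n,g in(("top",[(235,169),(323,181),(312,262),(224,250)]),("scene",None)):
    im=cv2.imread(f"pics/{n}0.png"); hsv=cv2.cvtColor(im,cv2.COLOR_BGR2HSV)
    if n=="top": c=np.mean(g,0).astype(int)
    else: c=np.array([275,252])
    m=((hsv[...,1]>70)&(hsv[...,0]>8)&(hsv[...,0]<30)).astype(np.uint8)
    m[:c[1]-90]=0;m[c[1]+90:]=0;m[:,:c[0]-80]=0;m[:,c[0]+80:]=0
    h=cv2.convexHull(max(cv2.findContours(m,0,1)[0],key=cv2.contourArea))
    p=cv2.approxPolyDP(h,6,True)[:,0].astype(np.float32); print(n,p.tolist())
    px[n]=p
def res(v,o=False):
    r=[]
    q=proj("top",b2w(v,C)); p=px["top"]
    return np.concatenate([p[np.argmin(np.linalg.norm(p-a,axis=1))]-a for a in q])
x0=[*ray("top",273,215,.012)[:2],-.13]
s=least_squares(res,x0,loss="soft_l1"); v=s.x; print(v,np.degrees(v[2]),res(v).round(1)); np.save("pose.npy",v)
pts={"bar":cradle(.3,[.045,0,.16]),"foot":cradle(.3,leg(0,.0985)),"mid":cradle(.3,leg(0,.049)),"piv":cradle(.3,leg(0,0)),
 "lidc":cradle(.3,[-.035,0,.1]),"barL":cradle(.3,[.045,.05,.16]),"barR":cradle(.3,[.045,-.05,.16])}
out=[]
for n in("top","scene"):
    im=cv2.imread(f"pics/{n}0.png"); c=(275,213) if n=="top" else (275,235); k=5
    cr=cv2.resize(im[c[1]-60:c[1]+60,c[0]-75:c[0]+75] if n=="top" else im[c[1]-65:c[1]+60,c[0]-75:c[0]+75],None,fx=5,fy=4.8 if n=="scene" else 5,interpolation=2)
    oy=c[1]-(60 if n=="top" else 65); sy=5 if n=="top" else 4.8
    for P in [b2w(v,C)]+[b2w(v,p) for p in pts.values()]:
        for a in proj(n,P): cv2.circle(cr,(int((a[0]-c[0]+75+.5)*5),int((a[1]-oy+.5)*sy)),4,(0,0,255),1)
    cv2.imwrite(f"pics/{n}1.png",cr)
for k,p in pts.items(): print(k,b2w(v,p).round(4))
E
python3 fit.py
```

```text
top [[237.0, 169.0], [322.0, 182.0], [311.0, 261.0], [224.0, 248.0]]
scene [[213.0, 249.0], [254.0, 222.0], [300.0, 227.0], [338.0, 253.0], [278.0, 303.0]]
[ 0.54988366  0.0182436  -0.13313572] -7.628115033920709 [ 0.5  0.9 -1.   1.1 -0.7 -1.3  1.6 -0.6]
bar [[0.5655 0.0162 0.2212]]
foot [[ 0.5624 -0.1146  0.2272]]
mid [[ 0.5859 -0.1177  0.1837]]
piv [[ 0.6092 -0.1209  0.1407]]
lidc [[0.5073 0.024  0.1402]]
barL [[0.5721 0.0657 0.2212]]
barR [[ 0.5588 -0.0334  0.2212]]
```

View pics/top1.png

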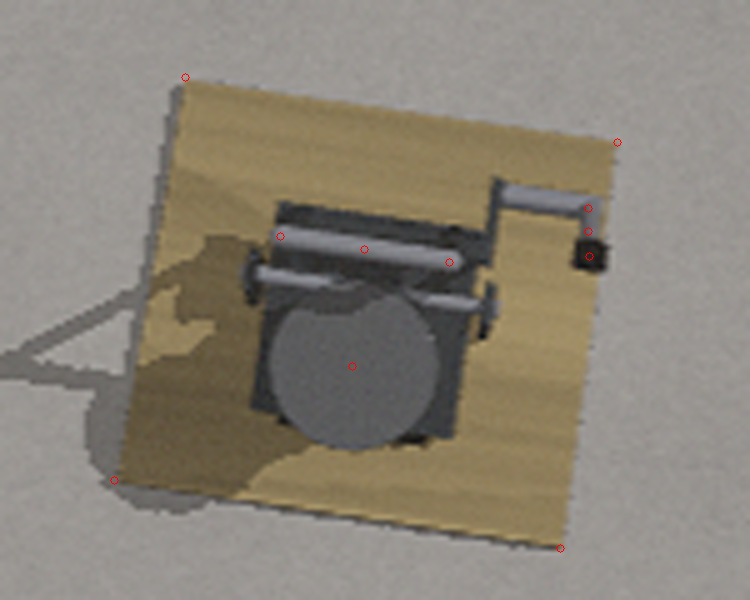

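View pics/scene1.png

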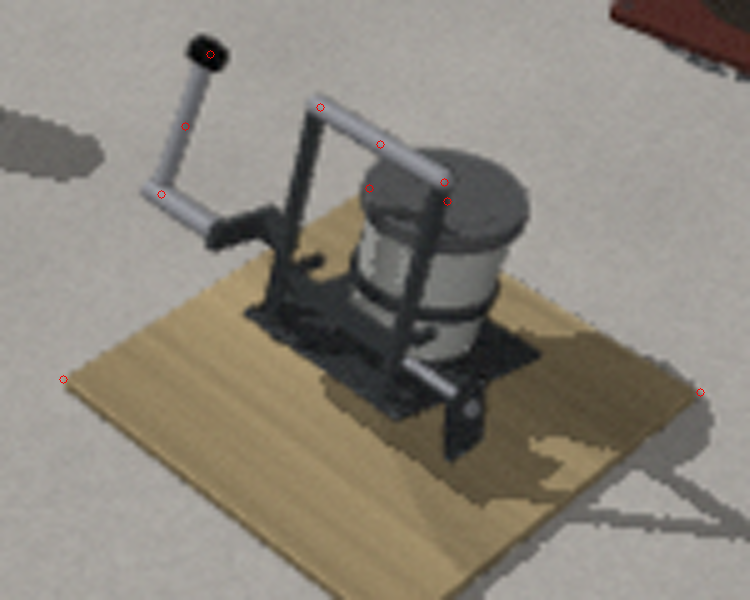

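The overlay matches: bar, foot, pivot and board corners all land on the image in both views (top: foot (590,256), bar (364,249); scene: foot (210,54)). Now I'll press the lid.

```bash
python3 - <<'E'
from h import *
v=np.load("pose.npy"); a=np.degrees(v[2])
p=b2w(v,cradle(.3,[-.075,0,.1]))[0]; print(p)
robot.gripper_close(20)
o=[180,0,a+180]
robot.movep([.35,.25,.32],o)
robot.movep([p[0],p[1],.26],o)
robot.line_to([p[0],p[1],.165],speed=.1)
f0=np.array(robot.get_wrist_force())
z=.165
print(robot.line_to([p[0],p[1],.115],speed=.02,stop_force=16))
print(robot.get_ee_pos(),robot.get_wrist_force()-f0,robot.get_time_s())
robot.sleep(.4)
print(robot.get_ee_pos(),robot.get_wrist_force()-f0,robot.get_time_s())
cv2.imwrite("pics/s2.png",cv2.resize(robot.read_camera("scene")[150:300,180:380,::-1],None,fx=4,fy=4))
E
```

```text
[0.4694     0.02902261 0.12836963]
True
[0.4706949  0.02888231 0.13062155] [-2.09101325  0.66653374  6.76223728] 6.8667
[0.4706628  0.02886165 0.13057291] [-1.80474244  0.29183463  8.01699396] 7.2667
```

View pics/s2.png

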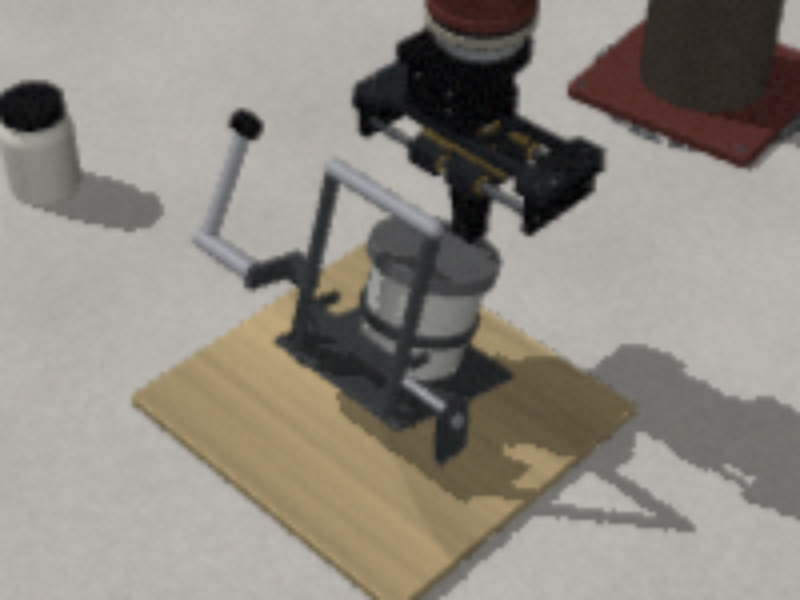

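The lid looks seated in crop s2, with the fingers on its front edge near (470,235), and the tip stopped at z=0.1306 against about 0.131 predicted. I'll press once more to confirm the hard stop, then push the kickstand over.

```bash
python3 - <<'E'
from h import *
v=np.load("pose.npy"); a=np.degrees(v[2]); o=[180,0,a+180]
p=robot.get_ee_pos()
print(robot.line_to([p[0],p[1],p[2]-.012],speed=.02,stop_force=14)); print(robot.get_ee_pos(),robot.get_wrist_force(),robot.get_time_s())
robot.sleep(.3); print(robot.get_ee_pos())
robot.line_to([p[0],p[1],.20],speed=.12)
f=b2w(v,cradle(.3,leg(0,.0985)))[0]; d=np.array([np.cos(v[2]),np.sin(v[2]),0])
q=f-.06*d; q[2]=.27
robot.movep(q,o)
q[2]=.205; robot.line_to(q,speed=.12)
print(robot.line_to(q+.165*d,speed=.08,stop_force=15),robot.get_ee_pos(),robot.get_time_s())
robot.sleep(1.8)
e=np.array(robot.get_ee_pos()); e[2]=.30; robot.line_to(e,speed=.15)
print(robot.get_time_s())
k=b2w(v,cradle(.3,leg(3.44,.0985)));print(k,proj("scene",k),proj("scene",b2w(v,cradle(.3,[.045,0,.16]))))
cv2.imwrite("pics/s3.png",cv2.resize(robot.read_camera("scene")[150:300,180:380,::-1],None,fx=4,fy=4))
E
```

```text
True
[0.47075865 0.02887496 0.13057583] [-4.78711514  0.52923809  8.69384241] 7.5917
[0.47072202 0.02887851 0.13054374]
False [ 0.66624815 -0.12851245  0.20516227] 12.2
14.7833
[[ 0.62870998 -0.12347416  0.04423322]] [[229.27157913 235.54037976]] [[275.67272095 199.52303453]]
```

View pics/s3.png

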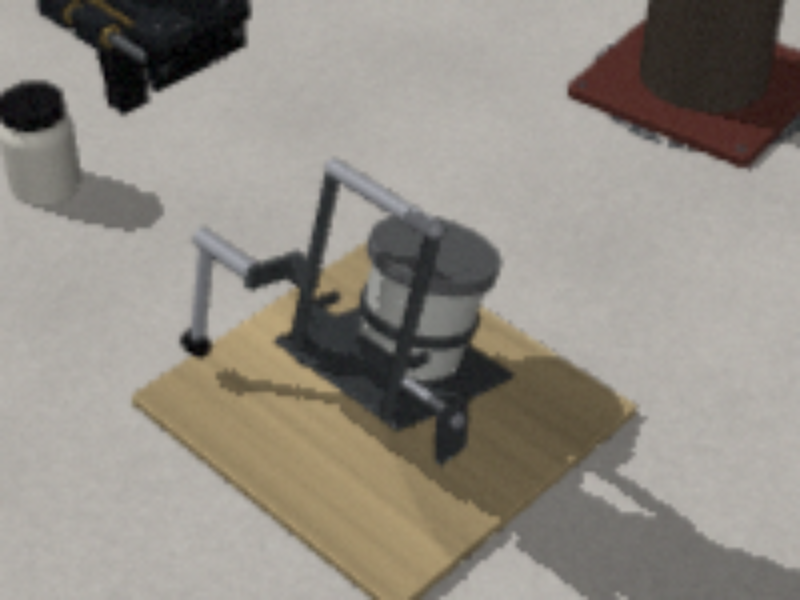

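The foot is down behind at px (229,235), exactly where the model predicts it for 3.44, and the lid is flat. Next I'll grip the bar and raise the cradle.

```bash
python3 - <<'E'
from h import *
v=np.load("pose.npy"); o=[180,0,np.degrees(v[2])+90]
off=np.array([0,0,robot.grasp_offset])
B=lambda t:b2w(v,cradle(t,[.045,0,.16]))[0]-off
robot.movep(B(.3)+[0,0,.09],o); robot.release()
robot.line_to(B(.3),speed=.08)
robot.gripper_close(30); print(robot.get_width(),robot.get_finger_force(),robot.get_time_s())
f0=np.array(robot.get_wrist_force()); d=np.array([np.cos(v[2]),np.sin(v[2]),0])
for t in(.24,.18,.12,.07,.03):
    robot.line_to(B(t),speed=.035); f=robot.get_wrist_force()-f0; print(t,f.round(1),(f@d).round(1))
print(robot.line_to(B(-.05),speed=.012,stop_force=9)); robot.sleep(.5)
f=robot.get_wrist_force()-f0
e=np.array(robot.get_ee_pos()); print(e-B(0),(e-B(0))@d,f,f@d,robot.get_finger_force(),robot.get_width(),robot.get_time_s())
k=b2w(v,cradle(0,leg(3.44,.0985)));print(k,(proj("scene",k)-[180,150])*4)
cv2.imwrite("pics/s4.png",cv2.resize(robot.read_camera("scene")[150:300,180:380,::-1],None,fx=4,fy=4))
E
```

```text
0.14823338103299727 29.99919273769897 20.3667
0.24 [-5.8  1.4  4.7] -6.0
0.18 [-5.2  1.4  5.1] -5.3
0.12 [-4.2  1.8  4.8] -4.4
0.07 [-4.5  2.9  5. ] -4.8
0.03 [-3.8  2.8  6.2] -4.1
True
[ 1.62732003e-03  4.51644478e-05 -3.06652638e-04] 0.001606923845901623 [-7.57620891  0.30484275  8.96367458] -7.549629091906505 30.000047937289764 0.1537475958958117 23.6
[[ 0.62215031 -0.12259563  0.02197655]] [[205.36396658 357.60958494]]
```

View pics/s4.png

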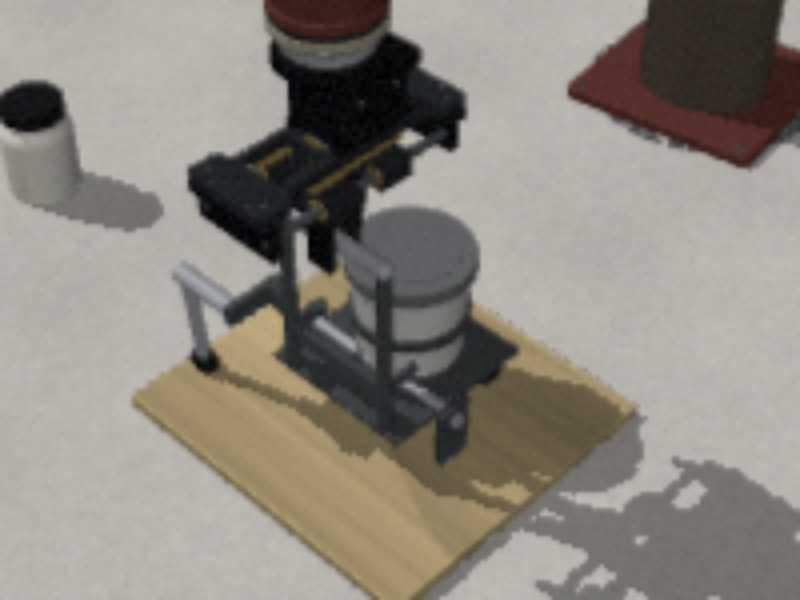

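The cradle is upright and the foot is on the board at crop (205,360), against (205,358) predicted. I'll lean on it slightly more to be sure the foot is loaded, then hand in.

```bash
python3 - <<'E'
from h import *
v=np.load("pose.npy"); d=np.array([np.cos(v[2]),np.sin(v[2]),0])
e=np.array(robot.get_ee_pos()); F=lambda:(np.array(robot.get_wrist_force())).round(1)
print(F()); print(robot.line_to(e+.01*d,speed=.012,stop_force=6)); robot.sleep(.7)
n=np.array(robot.get_ee_pos()); print(F(),(n-e)@d,robot.get_qd().round(3) if hasattr(robot.get_qd(),'round') else robot.get_qd(),robot.get_time_s())
if abs(F()[0])<60 and (n-e)@d<.004: print(robot.job_done())
E
```

```text
[-3.8 -0.2  5.7]
True
[-4.4  0.   6.4] 4.601413835788415e-05 [ 0.087  0.021  0.05  -0.128  0.006 -0.025] 24.7167
the job is handed in; nothing more can be done
None
```

The job is handed in at about 25 s: the lid is pressed flat, the kickstand is down behind, and the cradle is upright on its foot with the gripper holding the grab bar. The final push met a hard stop, but I had no direct reading of the foot's load on the board.

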